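# Screw the plug into the dry-storage canister

### The job

Close the grey specimen canister with its red screw plug: set the plug upright into the mouth, back it off (anticlockwise) until it drops into the thread start, then run it in clockwise until its flange sits flush on the rim all round, and let go. Do it by feel and never force it, or the thread will be spoilt. Leave the glass vial, the little specimen box and the petri dish where they stand.

Things in the scene. Friction and masses are not known exactly. Their poses are not given: they have to be found in the camera images.
- plug: Red screw plug, loose, 130 to 200 g, 57 mm tall, standing on its foot. Origin: centre of the underside, z up. Round aluminium body 51 mm across from z 0 to 26 mm; four 5 mm thick steel thread pins stick out at z = 5 mm along its +x, +y, -x, -y to 31.5 mm from the axis; red flange 78 mm across from z 26 to 31 mm; grip bar on top.
- plug_grip (a point): Middle of the plug's red grip bar, 44 mm above the plug's underside, same axes. The bar is 56 mm long along x, 20 mm thick along y, 26 mm tall (z 31 to 57 mm over the underside): pinch it across the 20 mm. The flange below is wider than the bar.
- canister: Grey round canister, fixed, cannot move. Origin: centre of its underside. Foot disc 100 mm across, housing 84 mm, rim at z = 75 mm, open bore 67 mm across. Inside, a right-hand four-start thread (clockwise from above goes down), 10 mm per quarter turn, crests 55 mm across; the plug has 2 mm play to each side. The angle of the thread is NOT tied to the canister's yaw and is unknown: feel for it.
- canister_mouth (a point): Centre of the mouth, at rim height. Height of the plug's underside relative to it: resting on the ridges, not dropped in: -7.5 mm (pins at the ridge ends) to -14.5 mm (pins at the stop teeth); pins on top of the teeth: -10 to -13 mm; dropped off a ridge end into the gap: -17.5 mm, rising to -16 if turned further back; fully home, flange on the rim: -26 mm.
- canister_thread (a point): Point on the axis 5 mm below the rim: the tops of the four ridge ends, 90 degrees apart; grooves are 7 mm high. A stop tooth 65 degrees clockwise of each ridge end jams a plug not yet dropped in. Turned back (under 90 degrees in all) its pins climb the ridges, then drop 10 mm into 19 degree gaps (far side: a tooth); from there 75 to 105 degrees clockwise bring it home.
- vial: Bystander: loose little glass vial with a stopper, 36 mm in diameter, 55 mm tall, standing on the worktop beyond the canister. Origin: centre of its underside.
- specimen_box: Bystander: loose small clear box with a specimen on a black base, 44x41x31 mm, on the worktop to the left. Origin: centre of its underside. Left of it (y over 0.45, x over 0.33) stands a tall white microscope: the arm starts beside it and must pass in front of it.
- petri_dish: Bystander: loose clear dish, 60 mm in diameter, 13 mm tall, on the worktop to the right. Origin: centre of its underside. A wooden chest of drawers, 0.37 m tall, stands behind the right half of the worktop (x over 0.63, y below -0.03).
Mind the look-alikes: they are no part of the job. There is more than one size of the plug; the job needs the middle-sized.

How it is judged:
On the way:
1. the plug has dropped into the thread start and is being run in, upright in the mouth (z of plug in the frame of canister_mouth between -0.0245 and -0.0165 m and horizontal distance between plug and canister_mouth below 0.004 m and angle between plug's own z axis and vertical below 0.12 rad), for 0.2 s.
At the end, for the whole second after the job is handed in: The plug is screwed home in the canister: its flange flush on the rim (underside of the plug 26 mm below the rim, within 1.5 mm), centred within 4 mm, upright within 0.04 rad, at rest and released (z of plug in the frame of canister_mouth between -0.0275 and -0.0245 m and horizontal distance between plug and canister_mouth below 0.004 m and angle between plug's own z axis and vertical below 0.04 rad and linear speed of plug below 0.01 m/s); the robot touches nothing.
It fails at once if the plug is forced: more than 40 N between plug and canister (contact force between plug and canister above 40 N).
It fails at once if the vial is disturbed (moved over 15 mm or tipped) (distance of vial from where it was at the start of the episode above 0.015 m or angle between vial's own z axis and vertical above 0.3 rad).
It fails at once if the specimen box is moved over 15 mm (distance of specimen_box from where it was at the start of the episode above 0.015 m).
It fails at once if the petri dish is moved over 15 mm (distance of petri_dish from where it was at the start of the episode above 0.015 m).
It also fails if it takes over 64 s, if anything falls off the work surface, if the arm or the gripper's body presses on something with over 40 N, if the wrist force passes 120 N, or if a joint passes its speed limit or range.

### The arm

A 6-joint arm with a two-finger parallel gripper is mounted at the origin on a cart in front of the work surface, level with it; the furniture and walls round the work are solid. World frame = base frame: x ahead of the robot, y to its left, z up, the work surface at z = 0. Lengths are in m, angles in rad, forces in N, time in s.
With the tool pointing down it reaches from about 0.35 to 0.8 m from the base axis. Payload 7.3 kg.
Tool frame: the origin (TCP) lies midway between the tips of the shut fingers; the grasp point (between the pads) lies 19 mm behind it; z points along the fingers, y is the direction in which the jaws open and shut (so a half turn about z gives the same grasp; the last joint's range is limited). The gripper opens to 85 mm and grips with 20 to 120 N. Pads are 22 mm wide; open, the fingers measure 114 mm over their backs; the gripper's body (76 mm by 85 mm) begins 54 mm behind the grasp point. The pads swing forward as they close: fully open they stand 13 mm farther back than shut.
Start: joints at [1.073, 0.342, 1.524, -0, 1.275, -0.146], TCP at [0.181, 0.493, 0.231] pointing down, gripper open.
Joint ranges: [-2.53, 2.53], [-0.77, 2.02], [0.04, 2.7], [-1, 4.14], [0.28, 2.66], [-3.11, 3.11]. Speed limits (rad/s): [2.57, 2.57, 3.14, 3.14, 3.14, 3.14].

### API

Orientations are given as [roll, pitch, yaw] about the fixed x, y, z axes, in that order (R = Rz(yaw) Ry(pitch) Rx(roll)).
In Python, from workcell import * gives the robot as it stands.
- The arm moves only by the tool apply_moves, never from a script. Its argument "series" is a list of rows, each an object with "translation": the shift along the tool's x, y, z as a fraction of full scale, a list of three; "dr": the turn, a rotation vector about the tool's x, y, z as a fraction of full scale, a list of three. In form: [{"translation": [x, y, z], "dr": [rx, ry, rz]}, ...]. A call has 1 to 5 rows; each row shifts and turns the commanded pose from where the row before left it, along the tool's axes as they then stand; what a row does not reach is not made up. Full scale, the value 1, is 20 mm for a shift and 8 degrees for a turn. A row lasts 1/8 s, in which the tool goes at most 62.5 mm and 10.7 degrees, less where a joint would pass 70% of its speed; a pose out of reach is approached as far as the arm can. A call with a number of a shift or a turn outside -1 to 1 is refused whole. A call with a gripper value outside its range is refused whole. "claw" is the opening, from -1 (shut) to 1 (fully open), so that 0 is half open, set as the call begins (left out, the last holds). The fingers move at their own pace and stop on an object; "force" is the grip in N (left out, the last holds). Time passes only in rows, so rows that do not move let the fingers close. It gives the time, the measured TCP pose, the force and the opening at its end, in the units of the state.
- state(): the state, without advancing time (a new reading comes with each control period).
- camera(name): name is "scene" or "top" or "wrist"; returns the picture (400x640x3 uint8, red, green, blue); there is no depth.
- get_calibration(name): a dict with "intrinsics" (3x3 intrinsics, pixels), "view" (4x4, takes a point from world to camera coordinates); the wrist camera has in their place "mount" (4x4, takes a point from camera to tool coordinates, whose origin is the TCP and whose axes are the flange's). Camera axes: x right, y down, z forward; pixel columns grow to the right and rows downward; lengths in m; the calibration is good to about 2 mm. A picture is of the moment at which its call begins: read the wrist's pose just before it. get_calibration takes no time and is no camera call.
- sign_off(): hands the job in, once; it reports no verdict.
The state is a dict: "time_s": time; "joint_pos": joint angles; "dq": joint speeds; "joint_torque": joint torques, N m; "ee_pos": TCP position; "eef_rot": TCP orientation; "contact_force": force on the tool from outside, world axes, zero at the start; "torque": the same for the moment, N m; "gripper_width": finger opening in m.
Only numpy, scipy, OpenCV 4.12 (cv2) and the standard library are available. Lean on these libraries where they do the work, as an engineer would, in place of code of your own. Each camera call takes 0.05 s, during which the arm holds its last target. There are 200 camera calls.

## Working session

There is one attempt and no reset: what is moved stays moved. The work goes in short steps, Python scripts to look and compute and a tool call to move; the robot and the scene stay as the last step left them, time stands still between calls to the robot, and variables do not carry over. Pictures are saved under pics/ and viewed, about 8 in all and at most 12, crops included, and the job is handed in when it is done.

Besides the shell and the picture viewer there is one more tool, called by a JSON object that holds its "fn" and its "kwargs", one argument or row to a line. apply_moves: Moves the arm, as the interface text tells. Shift numbers are shares of 20 mm and turn numbers shares of 8 degrees, none past 1 either way. Its arguments: {"type":"object","properties":{"series":{"type":"array"},"claw":{"type":"number"},"force":{"type":"number"}},"required":["series"]}

```bash
mkdir -p pics && cat > h.py <<'E'
from workcell import *
import numpy as np, cv2
from scipy.spatial.transform import Rotation as R
def snap(name,fn):
    s=state(); im=np.array(camera(name)); cv2.imwrite('pics/'+fn,im[:,:,::-1]); return s,im
def cam(name,s=None):
    c=get_calibration(name); K=np.array(c['intrinsics'])
    if 'view' in c: T=np.linalg.inv(np.array(c['view']))
    else:
        T=np.eye(4); T[:3,:3]=R.from_euler('xyz',s['eef_rot']).as_matrix(); T[:3,3]=s['ee_pos']; T=T@np.array(c['mount'])
    return K,T
def ray(K,T,uv,z):
    d=T[:3,:3]@np.linalg.inv(K)@[uv[0],uv[1],1]; o=T[:3,3]
    return o+d*(z-o[2])/d[2]
def proj(K,T,p):
    q=np.linalg.inv(T)@np.append(p,1); q=K@q[:3]; return q[:2]/q[2]
E
python3 - <<'E'
from h import *
s,a=snap('top','top.png'); s,b=snap('scene','scene.png'); print(s)
for n in('top','scene','wrist'): print(n,get_calibration(n))
E
```

```text
{'time_s': 0.05, 'joint_pos': array([ 1.07298745e+00,  3.42737838e-01,  1.52499730e+00,  1.18833625e-05,
        1.27538985e+00, -1.46009996e-01]), 'dq': array([-0.00051327, -0.00084886,  0.00060934,  0.00190127, -0.00179013,
       -0.00094693]), 'joint_torque': array([ 2.63906120e-03, -4.34864831e+01, -2.46791410e+01, -2.12367440e-04,
        4.36501228e-03,  1.19532051e-04]), 'ee_pos': array([0.18070157, 0.49250852, 0.23062499]), 'eef_rot': array([-3.14007827e+00, -2.34185349e-04,  2.78979013e+00]), 'contact_force': array([-0.08227036, -0.64164454, -0.24933487]), 'torque': array([0.0203964 , 0.03447529, 0.00965622]), 'gripper_width': 0.08559929916626216}
top {'intrinsics': array([[452.35836945,   0.        , 315.09551733],
       [  0.        , 452.35836945, 202.42976058],
       [  0.        ,   0.        ,   1.        ]]), 'view': array([[-0.02935445, -0.99955804,  0.00469407, -0.01409371],
       [-0.99716815,  0.02895833, -0.06940537,  0.5731473 ],
       [ 0.06923876, -0.00671813, -0.9975775 ,  1.31512715],
       [ 0.        ,  0.        ,  0.        ,  1.        ]])}
scene 
[... 250 characters left out ...]
34921918, -0.27141417, -0.89687252,  0.24644837],
       [ 0.68224457,  0.58245612, -0.44191312,  0.87100457],
       [ 0.        ,  0.        ,  0.        ,  1.        ]])}
wrist {'intrinsics': array([[360.77342557,   0.        , 321.1688886 ],
       [  0.        , 360.77342557, 202.43332434],
       [  0.        ,   0.        ,   1.        ]]), 'mount': array([[-3.51412938e-04, -9.45665611e-01, -3.25140629e-01,
         8.39164043e-02],
       [ 9.99999917e-01, -2.65122208e-04, -3.09699697e-04,
        -8.88985477e-04],
       [ 2.06670352e-04, -3.25140710e-01,  9.45665626e-01,
        -1.42570141e-01],
       [ 0.00000000e+00,  0.00000000e+00,  0.00000000e+00,
         1.00000000e+00]])}
```

View pics/top.png

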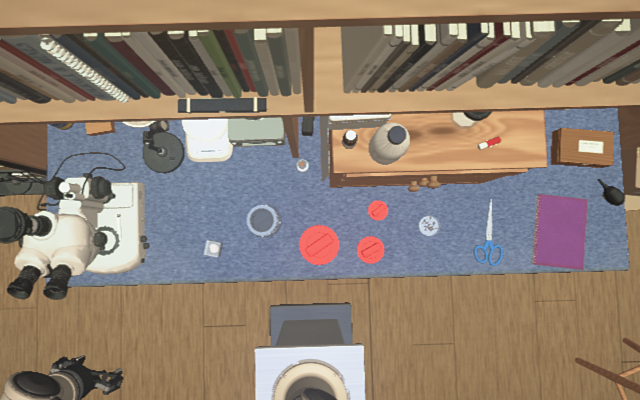

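View pics/scene.png

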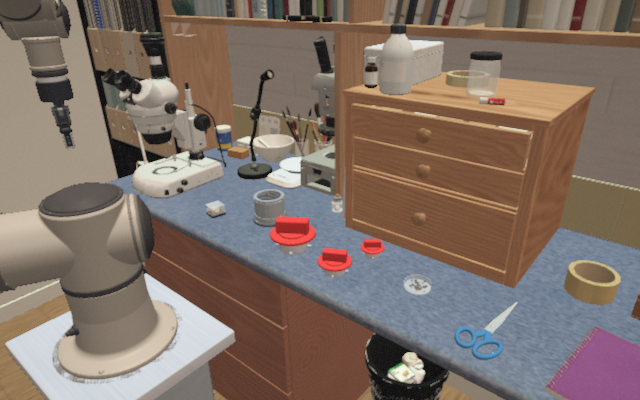

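Three red plugs show in the top view: large at (319,245), medium at (371,250) and small at (378,211). The canister is at (263,221), the vial at (302,165), the box at (212,248) and the dish at (428,226). Next I'll measure the flange diameters; the right one should be 78 mm.

```bash
python3 - <<'E'
from h import *
im=cv2.imread('pics/top.png'); K,T=cam('top'); Ks,Ts=cam('scene')
hsv=cv2.cvtColor(im,cv2.COLOR_BGR2HSV)
m=(((hsv[...,0]<8)|(hsv[...,0]>172))&(hsv[...,1]>150)&(hsv[...,2]>120)).astype(np.uint8)
m[:195]=0; m[275:]=0
for c in cv2.findContours(m,cv2.RETR_EXTERNAL,cv2.CHAIN_APPROX_NONE)[0]:
    if cv2.contourArea(c)<100: continue
    c=cv2.convexHull(c)
    P=np.array([ray(K,T,p[0],.031)[:2] for p in c]); 
    print(cv2.fitEllipse(c), cv2.minEnclosingCircle((P*1000).astype(np.float32)), 'area d',2000*np.sqrt(cv2.contourArea(P.astype(np.float32))/np.pi))
for n,uv,z in[('can',(263.5,221),.075),('vial',(302,165),.05),('box',(212,248),.02),('petri',(428,226),.01)]:
    p=ray(K,T,uv,z);print(n,p,proj(Ks,Ts,p))
s=cv2.resize(im[195:275,235:395],None,fx=5,fy=5,interpolation=cv2.INTER_CUBIC); cv2.imwrite('pics/crop.png',s)
E
```

```text
((370.2813415527344, 249.58538818359375), (24.742538452148438, 25.82786750793457), 21.775846481323242) ((430.3648986816406, -186.59744262695312), 37.67860794067383) area d 68.85721869995885
((318.7353515625, 245.14089965820312), (23.698030471801758, 31.065217971801758), 63.76470184326172) ((448.7181396484375, -37.132720947265625), 45.0854377746582) area d 74.73600334876744
((378.1134948730469, 210.66146850585938), (15.877922058105469, 19.154151916503906), 43.26578140258789) ((543.81494140625, -212.4552764892578), 27.904069900512695) area d 48.0430375144942
can [0.5204256  0.11652202 0.075     ] [269.04409659 195.64476394]
vial [0.68031057 0.00416373 0.05      ] [336.17961514 195.15182869]
box [0.44757365 0.27480453 0.02      ] [214.72626555 207.09056612]
petri [ 0.49340923 -0.36358141  0.01      ] [415.54635037 282.59489278]
```

View pics/crop.png

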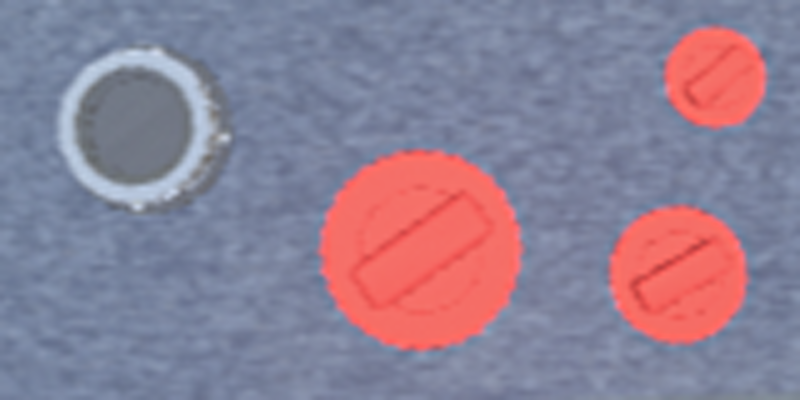

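The flange diameters in the crop come out as follows:
- **Large:** 40 px, about 111 mm.
- **Medium at (371,250):** 27.4 px, about 77 mm. This matches the 78 mm plug.
- **Small:** 20 px, about 56 mm.

So the medium one is the plug, at about (0.43,-0.187), with its bar at a yaw near 120°. Now I'll travel in front of the microscope.

{"fn": "apply_moves", "kwargs": {
  "series": [
    {"translation": [-1,-0.65,0],"dr": [0,0,0]},
    {"translation": [-1,-0.65,0],"dr": [0,0,0]},
    {"translation": [-1,-0.65,0],"dr": [0,0,0]},
    {"translation": [-1,-0.65,0],"dr": [0,0,0]},
    {"translation": [-1,-0.65,0],"dr": [0,0,0]}
  ],
  "claw": 1
}}

```text
time_s: 0.72
ee_pos: [0.2526, 0.3966, 0.231]
eef_rot: [-3.141, -0.0, 2.79]
contact_force: [-0.4, -0.2, 0.4]
gripper_width: 0.0855
```

{"fn": "apply_moves", "kwargs": {
  "series": [
    {"translation": [-1,-0.65,0],"dr": [0,0,0]},
    {"translation": [-1,-0.65,0],"dr": [0,0,0]},
    {"translation": [-1,-0.65,0],"dr": [0,0,0]},
    {"translation": [-1,-0.65,0],"dr": [0,0,0]},
    {"translation": [-1,-0.65,0],"dr": [0,0,0]}
  ]
}}

```text
time_s: 1.35
ee_pos: [0.3241, 0.3011, 0.231]
eef_rot: [-3.141, -0.0, 2.79]
contact_force: [0.9, -0.7, -0.1]
gripper_width: 0.0859
```

{"fn": "apply_moves", "kwargs": {
  "series": [
    {"translation": [-1,-0.65,0],"dr": [0,0,0]},
    {"translation": [-1,-0.65,0],"dr": [0,0,0]},
    {"translation": [-1,-0.65,0],"dr": [0,0,0]},
    {"translation": [-1,-0.65,0],"dr": [0,0,0]},
    {"translation": [-1,-0.65,0],"dr": [0,0,0]}
  ]
}}

```text
time_s: 1.98
ee_pos: [0.3955, 0.2057, 0.231]
eef_rot: [-3.141, -0.001, 2.79]
contact_force: [-0.6, -0.5, 0.2]
gripper_width: 0.0855
```

{"fn": "apply_moves", "kwargs": {
  "series": [
    {"translation": [-0.45,-1,0],"dr": [0,0,0]},
    {"translation": [-0.45,-1,0],"dr": [0,0,0]},
    {"translation": [-0.45,-1,0],"dr": [0,0,0]},
    {"translation": [-0.45,-1,0],"dr": [0,0,0]},
    {"translation": [-0.45,-1,0],"dr": [0,0,0]}
  ]
}}

```text
time_s: 2.6
ee_pos: [0.4029, 0.0963, 0.231]
eef_rot: [-3.141, -0.001, 2.79]
contact_force: [0.3, -0.0, 0.8]
gripper_width: 0.0855
```

{"fn": "apply_moves", "kwargs": {
  "series": [
    {"translation": [-0.45,-1,0],"dr": [0,0,0]},
    {"translation": [-0.45,-1,0],"dr": [0,0,0]},
    {"translation": [-0.45,-1,0],"dr": [0,0,0]},
    {"translation": [-0.45,-1,0],"dr": [0,0,0]},
    {"translation": [-0.45,-1,0],"dr": [0,0,0]}
  ]
}}

```text
time_s: 3.22
ee_pos: [0.4107, -0.013, 0.231]
eef_rot: [3.142, -0.001, 2.79]
contact_force: [0.5, -0.1, 0.9]
gripper_width: 0.0853
```

{"fn": "apply_moves", "kwargs": {
  "series": [
    {"translation": [-0.45,-1,0],"dr": [0,0,0]},
    {"translation": [-0.45,-1,0],"dr": [0,0,0]},
    {"translation": [-0.45,-1,0],"dr": [0,0,0]},
    {"translation": [-0.45,-1,0],"dr": [0,0,0]},
    {"translation": [-0.45,-1,0],"dr": [0,0,0]}
  ]
}}

```text
time_s: 3.85
ee_pos: [0.4185, -0.1223, 0.231]
eef_rot: [3.141, -0.001, 2.79]
contact_force: [-0.2, 0.1, -0.1]
gripper_width: 0.0854
```

{"fn": "apply_moves", "kwargs": {
  "series": [
    {"translation": [0,0,0.5],"dr": [0,0,1]},
    {"translation": [0,0,0.5],"dr": [0,0,1]},
    {"translation": [0,0,0.5],"dr": [0,0,1]},
    {"translation": [0,0,0.5],"dr": [0,0,1]},
    {"translation": [0,0,0],"dr": [0,0,1]}
  ]
}}

```text
time_s: 4.47
ee_pos: [0.418, -0.1214, 0.1903]
eef_rot: [-3.14, -0.002, 2.087]
contact_force: [-0.4, 0.1, -0.2]
gripper_width: 0.0854
```

```bash
python3 - <<'E'
from h import *
s,a=snap('wrist','w1.png'); print({k:np.round(v,3) for k,v in s.items()})
K,T=cam('wrist',s); print(proj(K,T,[.43,-.187,.031]))
E
```

```text
{'time_s': np.float64(4.475), 'joint_pos': array([-0.459,  0.222,  1.817,  0.   ,  1.105, -0.975]), 'dq': array([ 0.   , -0.007, -0.016,  0.   ,  0.009,  1.107]), 'joint_torque': array([-2.7000e-02, -3.4209e+01, -2.1992e+01, -1.0000e-03, -9.2000e-02,
       -1.4820e+00]), 'ee_pos': array([ 0.418, -0.121,  0.19 ]), 'eef_rot': array([-3.140e+00, -2.000e-03,  2.087e+00]), 'contact_force': array([-0.376,  0.1  , -0.234]), 'torque': array([ 0.024, -0.005,  0.005]), 'gripper_width': np.float64(0.085)}
[298.48721446 246.33252725]
```

View pics/w1.png

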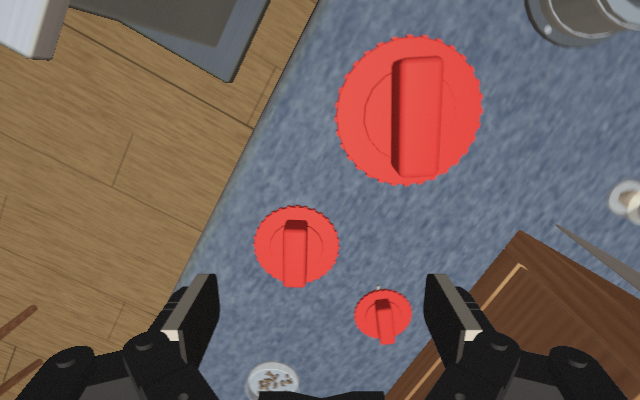

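The wrist view shows the medium plug at (297,246), close to its predicted (298,246). Its bar runs nearly straight down the image, along tool x. I'll measure it accurately once the arm has settled.

```bash
cat > meas.py <<'E'
from h import *
s,im=snap('wrist','w2.png'); K,T=cam('wrist',s)
hsv=cv2.cvtColor(im,cv2.COLOR_RGB2HSV)
m=(((hsv[...,0]<8)|(hsv[...,0]>172))&(hsv[...,1]>120)).astype(np.uint8)
e=np.array(s['ee_pos']); Rm=R.from_euler('xyz',s['eef_rot']).as_matrix()
print(e,s['eef_rot'])
for c in cv2.findContours(m,cv2.RETR_EXTERNAL,cv2.CHAIN_APPROX_NONE)[0]:
    if cv2.contourArea(c)<300: continue
    P=np.array([ray(K,T,p[0],.031)[:2] for p in c])*1000
    (x,y),r=cv2.minEnclosingCircle(P.astype(np.float32)); el=cv2.fitEllipse(P.astype(np.float32))
    d=Rm.T@(np.array([el[0][0]/1000,el[0][1]/1000,.031])-e)
    print('circ',np.round([x,y,2*r],1),'ell',np.round(el[0],1),np.round(el[1],1),'tool mm',np.round(d*1000,1), 'px',c.reshape(-1,2).mean(0))
E
python3 meas.py; python3 - <<'E'
import cv2
im=cv2.imread('pics/w2.png')[195:300,240:360]; cv2.imwrite('pics/c2.png',cv2.resize(im,None,fx=5,fy=5,interpolation=cv2.INTER_CUBIC))
E
```

```text
[ 0.41825348 -0.12151006  0.19062977] [-3.14074179e+00 -1.40366515e-03  2.08169857e+00]
circ [ 540.4 -213.3   65.9] ell [ 539.2 -211.4] [54.4 62.1] tool mm [-137.7   61.7  159.4] px [384.38650307 313.99386503]
circ [ 428.7 -189.7   84.3] ell [ 428.7 -188.2] [76.8 80.7] tool mm [-63.5 -23.4 159.6] px [297.13709677 245.16129032]
circ [450.8 -38.4 120.6] ell [450.7 -38.4] [117.9 118. ] tool mm [ 56.4  69.1 159.7] px [407.40212766 107.81914894]
```

View pics/c2.png

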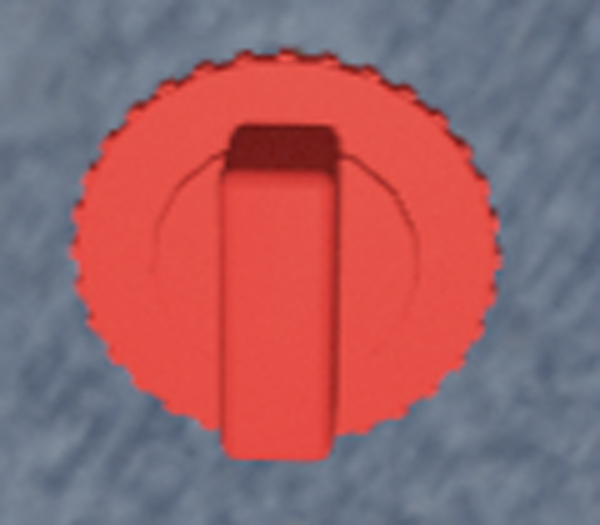

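```bash
python3 - <<'E'
from h import *
s=state(); K,T=cam('wrist',s); e=np.array(s['ee_pos']); Rm=R.from_euler('xyz',s['eef_rot']).as_matrix()
f=lambda a,z:Rm.T@(ray(K,T,(a[0]/5+239.6,a[1]/5+194.6),z)-e)*1000
q=[f(a,.057) for a in [(222,172),(336,172),(223,460),(331,460)]]
print(np.round(q,1),np.mean(q,0)); d=(q[0]+q[1])/2-(q[2]+q[3])/2; print(np.degrees(np.arctan2(d[1],d[0])))
print(f((75,252),.031),f((500,252),.031),f((287,55),.031))
E
```

```text
[[-35.1 -31.7 133.9]
 [-35.1 -12.7 133.9]
 [-90.1 -33.4 133.8]
 [-90.1 -14.4 133.8]] [-62.61448739 -23.04884077 133.84071971]
1.713938827425501
[-62.26607114 -62.3218711  159.86158275] [-62.27237634  16.21433007 159.82053452] [-23.67042706 -22.29100666 159.87660509]
```

{"fn": "apply_moves", "kwargs": {
  "series": [
    {"translation": [-0.78,-0.29,0.5],"dr": [0,0,0.2]},
    {"translation": [-0.78,-0.29,0.5],"dr": [0,0,0]},
    {"translation": [-0.78,-0.29,1],"dr": [0,0,0]},
    {"translation": [-0.78,-0.29,1],"dr": [0,0,0]},
    {"translation": [0,0,1],"dr": [0,0,0]}
  ]
}}

```text
time_s: 5.2
ee_pos: [0.4282, -0.1898, 0.1098]
eef_rot: [-3.141, 0.0, 2.063]
contact_force: [-0.5, -0.2, -0.5]
gripper_width: 0.0854
```

{"fn": "apply_moves", "kwargs": {
  "series": [
    {"translation": [0,0,1],"dr": [0,0,0]},
    {"translation": [0,0,1],"dr": [0,0,0]},
    {"translation": [0,0,1],"dr": [0,0,0]},
    {"translation": [0,0,0.5],"dr": [0,0,0]},
    {"translation": [0,0,0],"dr": [0,0,0]}
  ]
}}

```text
time_s: 5.82
ee_pos: [0.4278, -0.1879, 0.0405]
eef_rot: [-3.141, -0.002, 2.064]
contact_force: [-0.5, 0.0, 0.2]
gripper_width: 0.0852
```

```bash
python3 - <<'E'
from h import *
s,im=snap('wrist','w3.png');print(s['ee_pos'],s['eef_rot'],s['contact_force'])
E
```

```text
[ 0.42779161 -0.1878867   0.0404843 ] [-3.14079882e+00 -1.54079506e-03  2.06363904e+00] [-0.54129981  0.02996254  0.19183264]
```

View pics/w3.png

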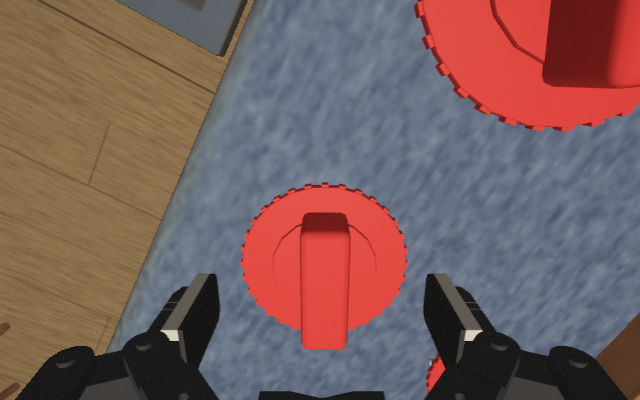

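```bash
python3 - <<'E'
from h import *
s=state(); K,T=cam('wrist',s); e=np.array(s['ee_pos']); Rm=R.from_euler('xyz',s['eef_rot']).as_matrix()
for a in [(302,232),(348,232),(301,350),(347,350)]: print(np.round(Rm.T@(ray(K,T,a,.057)-e)*1000,1))
E
```

```text
[ 27.8  -8.1 -15.9]
[ 27.8   9.5 -15.9]
[-27.7  -9.5 -15.9]
[-27.7  10.4 -15.9]
```

The wrist view shows the bar centred between the fingers: within 0.1 mm along tool x and 0.6 mm along tool y. Now lower a little and grip.

{"fn": "apply_moves", "kwargs": {
  "series": [
    {"translation": [0,0.03,0.22],"dr": [0,0,0]},
    {"translation": [0,0,0],"dr": [0,0,0]}
  ]
}}

```text
time_s: 6.12
ee_pos: [0.4289, -0.1874, 0.0371]
eef_rot: [3.141, 0.0, 2.064]
contact_force: [0.3, -0.7, 0.7]
gripper_width: 0.085
```

{"fn": "apply_moves", "kwargs": {
  "series": [
    {"translation": [0,0,0],"dr": [0,0,0]},
    {"translation": [0,0,0],"dr": [0,0,0]},
    {"translation": [0,0,0],"dr": [0,0,0]},
    {"translation": [0,0,0],"dr": [0,0,0]},
    {"translation": [0,0,0],"dr": [0,0,0]}
  ],
  "claw": -1,
  "force": 60
}}

```text
time_s: 6.75
ee_pos: [0.429, -0.1874, 0.0372]
eef_rot: [3.141, 0.001, 2.064]
contact_force: [-0.4, 0.3, 3.3]
gripper_width: 0.0186
```

Gripped. The underside is at TCP z − 0.0372. Lifting, then moving to a viewing point short of the canister.

{"fn": "apply_moves", "kwargs": {
  "series": [
    {"translation": [0,0,-0.5],"dr": [0,0,0]},
    {"translation": [0,0,-1],"dr": [0,0,0]},
    {"translation": [0,0,-1],"dr": [0,0,0]},
    {"translation": [0,0,-1],"dr": [0,0,0]},
    {"translation": [0,0,-1],"dr": [0,0,0]}
  ]
}}

```text
time_s: 7.38
ee_pos: [0.4284, -0.1871, 0.1278]
eef_rot: [-3.141, -0.001, 2.064]
contact_force: [0.4, 0.2, -1.8]
gripper_width: 0.0187
```

{"fn": "apply_moves", "kwargs": {
  "series": [
    {"translation": [0,0,-1],"dr": [0,0,0]},
    {"translation": [0,0,-1],"dr": [0,0,0]},
    {"translation": [0.69,0.93,0],"dr": [0,0,0]},
    {"translation": [0.69,0.93,0],"dr": [0,0,0]},
    {"translation": [0.69,0.93,0],"dr": [0,0,0]}
  ]
}}

```text
time_s: 8.0
ee_pos: [0.4582, -0.1237, 0.1672]
eef_rot: [-3.141, -0.0, 2.064]
contact_force: [0.2, -0.1, -1.7]
gripper_width: 0.0189
```

{"fn": "apply_moves", "kwargs": {
  "series": [
    {"translation": [0.69,0.93,0],"dr": [0,0,0]},
    {"translation": [0.69,0.93,0],"dr": [0,0,0]},
    {"translation": [0.69,0.93,0],"dr": [0,0,0]},
    {"translation": [0.69,0.93,0],"dr": [0,0,0]},
    {"translation": [0.69,0.93,0],"dr": [0,0,0]}
  ]
}}

```text
time_s: 8.62
ee_pos: [0.5074, -0.0189, 0.1671]
eef_rot: [-3.141, -0.0, 2.064]
contact_force: [-1.0, -0.2, -1.2]
gripper_width: 0.0186
```

{"fn": "apply_moves", "kwargs": {
  "series": [
    {"translation": [0.69,0.93,0],"dr": [0,0,0]},
    {"translation": [0.69,0.93,0],"dr": [0,0,0]},
    {"translation": [0.69,0.93,0],"dr": [0,0,0]},
    {"translation": [0.69,0.93,0],"dr": [0,0,0]},
    {"translation": [0,0,0],"dr": [0,0,0]}
  ]
}}

```text
time_s: 9.25
ee_pos: [0.547, 0.0653, 0.1669]
eef_rot: [-3.141, -0.0, 2.066]
contact_force: [0.3, -0.5, -2.0]
gripper_width: 0.0188
```

```bash
python3 - <<'E'
from h import *
s,im=snap('wrist','w4.png');print(s['ee_pos'],s['eef_rot'],s['contact_force'],s['gripper_width'],s['joint_pos'])
K,T=cam('wrist',s); print(proj(K,T,[.5204,.1165,.075]))
E
```

```text
[0.54695451 0.06528786 0.16685291] [-3.14123978e+00 -4.02172614e-04  2.06574588e+00] [ 0.28543271 -0.53841598 -2.03557953] 0.01877499856749313 [-2.04436299e-02  4.47467404e-01  1.54841878e+00  1.93157512e-04
  1.14621174e+00 -5.15472866e-01]
[323.90359118 120.90483541]
```

View pics/w4.png

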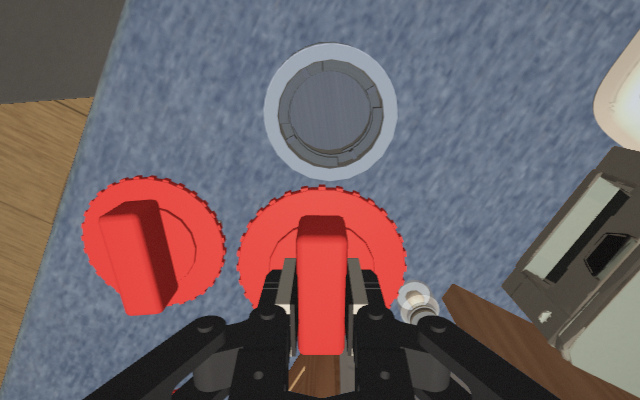

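The wrist view shows the canister rim as a ring centred near (331,111), spanning columns 264–398 and rows 42–180, with the thread ridge ends visible inside. The plug is held centred. The vial, at about (415,300), is clear of the path.

```bash
python3 - <<'E'
from h import *
im=cv2.imread('pics/w4.png'); s=state(); K,T=cam('wrist',s); e=np.array(s['ee_pos']); Rm=R.from_euler('xyz',s['eef_rot']).as_matrix()
hsv=cv2.cvtColor(im,cv2.COLOR_BGR2HSV); m=((hsv[...,1]<60)&(hsv[...,2]>125)).astype(np.uint8); m[:30]=0;m[184:]=0;m[:,:255]=0;m[:,405:]=0
m=cv2.morphologyEx(m,cv2.MORPH_OPEN,np.ones((3,3)))
C,h=cv2.findContours(m,cv2.RETR_CCOMP,cv2.CHAIN_APPROX_NONE)
for c in C:
    if len(c)<100: continue
    P=np.array([ray(K,T,p[0],.075)[:2] for p in c])*1000
    el=cv2.fitEllipse(P.astype(np.float32)); d=Rm.T@(np.array([*np.array(el[0])/1000,.075])-e)*1000
    print(cv2.fitEllipse(c),np.round(el[0],1),np.round(el[1],1),np.round(d,1))
cv2.imwrite('pics/c4.png',cv2.resize(im[30:190,250:410],(800,800),interpolation=cv2.INTER_CUBIC)[:, :][100:700])
E
```

```text
((332.02191162109375, 109.83019256591797), (144.7581329345703, 157.80064392089844), 20.163301467895508) [522.7 121.1] [91.9 96.7] [61.2  5.9 91.8]
((330.29248046875, 113.57666015625), (106.47419738769531, 109.29576873779297), 7.332868576049805) [522.2 120.2] [67.5 67.6] [60.6  5.  91.8]
```

View pics/c4.png

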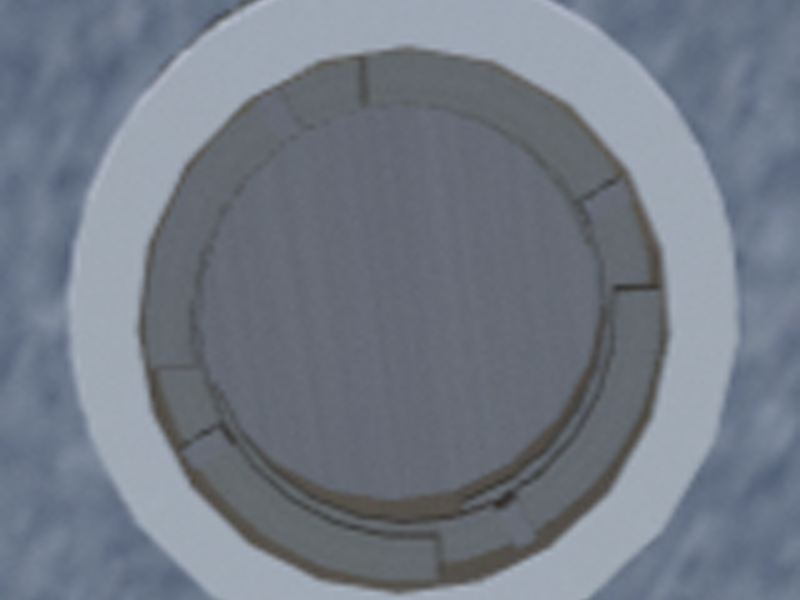

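The bore fits at 67.5 mm (67 expected), centred at (0.5222,0.1202). In the crop the gaps run from about 59° to 80° (mod 90, clockwise from tool x), so the ridge ends are near 80°. The pins are at 90°, so they will land about 10° clockwise of the ridge ends and should drop after backing off about 15–26°. I'll go in and check each step by feel.

{"fn": "apply_moves", "kwargs": {
  "series": [
    {"translation": [1,0.08,0],"dr": [0,0,0]},
    {"translation": [1,0.08,0],"dr": [0,0,0]},
    {"translation": [1,0.08,0],"dr": [0,0,0]},
    {"translation": [0.03,0.01,0.5],"dr": [0,0,0]},
    {"translation": [0,0,0.5],"dr": [0,0,0]}
  ]
}}

```text
time_s: 9.93
ee_pos: [0.5226, 0.1202, 0.1462]
eef_rot: [-3.142, 0.0, 2.065]
contact_force: [-0.5, -0.0, -1.6]
gripper_width: 0.0187
```

{"fn": "apply_moves", "kwargs": {
  "series": [
    {"translation": [0,0,0.5],"dr": [0,0,0]},
    {"translation": [0,0,0.5],"dr": [0,0,0]},
    {"translation": [0,0,0.3],"dr": [0,0,0]},
    {"translation": [0,0,0],"dr": [0,0,0]},
    {"translation": [0,0,0],"dr": [0,0,0]}
  ]
}}

```text
time_s: 10.55
ee_pos: [0.523, 0.1199, 0.1212]
eef_rot: [3.141, 0.0, 2.064]
contact_force: [-0.6, -0.5, -1.1]
gripper_width: 0.0187
```

{"fn": "apply_moves", "kwargs": {
  "series": [
    {"translation": [-0.02,0.02,0.2],"dr": [0,0,0]},
    {"translation": [0,0,0.2],"dr": [0,0,0]},
    {"translation": [0,0,0.2],"dr": [0,0,0]},
    {"translation": [0,0,0.1],"dr": [0,0,0]},
    {"translation": [0,0,0],"dr": [0,0,0]}
  ]
}}

```text
time_s: 11.18
ee_pos: [0.5232, 0.1198, 0.1067]
eef_rot: [-3.141, -0.0, 2.064]
contact_force: [0.2, -0.5, -0.3]
gripper_width: 0.0186
```

{"fn": "apply_moves", "kwargs": {
  "series": [
    {"translation": [0,0,0.05],"dr": [0,0,0]},
    {"translation": [0,0,0],"dr": [0,0,0]}
  ]
}}

```text
time_s: 11.42
ee_pos: [0.5233, 0.1198, 0.1059]
eef_rot: [3.141, -0.0, 2.064]
contact_force: [-0.2, 0.8, -2.2]
gripper_width: 0.0187
```

{"fn": "apply_moves", "kwargs": {
  "series": [
    {"translation": [0,0,0.05],"dr": [0,0,0]},
    {"translation": [0,0,0],"dr": [0,0,0]}
  ]
}}

```text
time_s: 11.68
ee_pos: [0.5233, 0.1198, 0.1049]
eef_rot: [3.142, -0.0, 2.064]
contact_force: [0.5, 0.1, -1.9]
gripper_width: 0.0188
```

{"fn": "apply_moves", "kwargs": {
  "series": [
    {"translation": [0.03,-0.04,0.05],"dr": [0,0,0]},
    {"translation": [0,0,0],"dr": [0,0,0]}
  ]
}}

```text
time_s: 11.92
ee_pos: [0.5223, 0.12, 0.104]
eef_rot: [3.141, 0.0, 2.064]
contact_force: [-0.2, -0.3, -1.8]
gripper_width: 0.019
```

{"fn": "apply_moves", "kwargs": {
  "series": [
    {"translation": [0,0,0.05],"dr": [0,0,0]},
    {"translation": [0,0,0],"dr": [0,0,0]}
  ]
}}

```text
time_s: 12.18
ee_pos: [0.5225, 0.12, 0.1036]
eef_rot: [3.141, 0.0, 2.064]
contact_force: [-2.8, 0.3, 5.8]
gripper_width: 0.0186
```

Contact came at −8.6 mm, which matches the prediction for pins 10° past the ridge ends. Backing off gently.

{"fn": "apply_moves", "kwargs": {
  "series": [
    {"translation": [0,0,-0.01],"dr": [0,0,-0.25]},
    {"translation": [0,0,-0.01],"dr": [0,0,-0.25]},
    {"translation": [0,0,-0.01],"dr": [0,0,-0.25]},
    {"translation": [0,0,0],"dr": [0,0,0]}
  ]
}}

```text
time_s: 12.68
ee_pos: [0.5225, 0.1206, 0.1041]
eef_rot: [3.14, -0.0, 2.17]
contact_force: [-1.0, 2.8, 5.7]
gripper_width: 0.0189
```

{"fn": "apply_moves", "kwargs": {
  "series": [
    {"translation": [0,0,-0.01],"dr": [0,0,-0.25]},
    {"translation": [0,0,-0.01],"dr": [0,0,-0.25]},
    {"translation": [0,0,0],"dr": [0,0,0]}
  ]
}}

```text
time_s: 13.05
ee_pos: [0.5224, 0.1197, 0.104]
eef_rot: [3.142, 0.0, 2.239]
contact_force: [-1.5, -0.4, 4.9]
gripper_width: 0.0185
```

{"fn": "apply_moves", "kwargs": {
  "series": [
    {"translation": [0,0,0],"dr": [0,0,-0.25]},
    {"translation": [0,0,0],"dr": [0,0,-0.25]},
    {"translation": [0,0,0],"dr": [0,0,0]}
  ]
}}

```text
time_s: 13.42
ee_pos: [0.5226, 0.1201, 0.1038]
eef_rot: [3.141, 0.0, 2.309]
contact_force: [0.5, 1.0, 1.3]
gripper_width: 0.0184
```

{"fn": "apply_moves", "kwargs": {
  "series": [
    {"translation": [0,0,0],"dr": [0,0,-0.25]},
    {"translation": [0,0,0],"dr": [0,0,-0.25]},
    {"translation": [0,0,0],"dr": [0,0,0]}
  ]
}}

```text
time_s: 13.8
ee_pos: [0.522, 0.12, 0.1035]
eef_rot: [-3.141, -0.001, 2.378]
contact_force: [0.1, 0.2, -1.4]
gripper_width: 0.019
```

The force vanished at 18° back, so the pins are over the gap. Two more degrees, then lower gently.

{"fn": "apply_moves", "kwargs": {
  "series": [
    {"translation": [0,0,0.04],"dr": [0,0,-0.2]},
    {"translation": [0,0,0.05],"dr": [0,0,0]},
    {"translation": [0,0,0],"dr": [0,0,0]}
  ]
}}

```text
time_s: 14.18
ee_pos: [0.5222, 0.12, 0.102]
eef_rot: [-3.142, -0.0, 2.406]
contact_force: [0.3, -0.1, -2.6]
gripper_width: 0.0187
```

{"fn": "apply_moves", "kwargs": {
  "series": [
    {"translation": [0,0,0.05],"dr": [0,0,0]},
    {"translation": [0,0,0.05],"dr": [0,0,0]},
    {"translation": [0,0,0],"dr": [0,0,0]}
  ]
}}

```text
time_s: 14.55
ee_pos: [0.5223, 0.12, 0.1]
eef_rot: [3.141, -0.0, 2.406]
contact_force: [0.4, 0.7, -1.3]
gripper_width: 0.019
```

{"fn": "apply_moves", "kwargs": {
  "series": [
    {"translation": [0,0,0.05],"dr": [0,0,0]},
    {"translation": [0,0,0.05],"dr": [0,0,0]},
    {"translation": [0,0,0],"dr": [0,0,0]}
  ]
}}

```text
time_s: 14.92
ee_pos: [0.5223, 0.12, 0.098]
eef_rot: [3.141, -0.0, 2.406]
contact_force: [1.0, 0.4, -2.0]
gripper_width: 0.0188
```

It is now 14.2 mm below the rim with no load, so it has dropped in. Lowering on to the groove floor.

{"fn": "apply_moves", "kwargs": {
  "series": [
    {"translation": [0,0,0.05],"dr": [0,0,0]},
    {"translation": [0,0,0.04],"dr": [0,0,0]},
    {"translation": [0,0,0],"dr": [0,0,0]}
  ]
}}

```text
time_s: 15.3
ee_pos: [0.5223, 0.12, 0.0963]
eef_rot: [3.141, -0.0, 2.406]
contact_force: [-0.4, 0.7, -1.7]
gripper_width: 0.0187
```

{"fn": "apply_moves", "kwargs": {
  "series": [
    {"translation": [0,0,0.04],"dr": [0,0,0]},
    {"translation": [0,0,0],"dr": [0,0,0]}
  ]
}}

```text
time_s: 15.55
ee_pos: [0.5224, 0.12, 0.0959]
eef_rot: [3.141, 0.0, 2.406]
contact_force: [-0.7, 1.1, 2.7]
gripper_width: 0.0186
```

{"fn": "apply_moves", "kwargs": {
  "series": [
    {"translation": [0,0,0.04],"dr": [0,0,0]},
    {"translation": [0,0,0],"dr": [0,0,0]}
  ]
}}

```text
time_s: 15.8
ee_pos: [0.5226, 0.12, 0.0957]
eef_rot: [3.141, 0.001, 2.406]
contact_force: [-1.6, -0.0, 9.0]
gripper_width: 0.0189
```

{"fn": "apply_moves", "kwargs": {
  "series": [
    {"translation": [0,0,0],"dr": [0,0,0.25]},
    {"translation": [0,0,0],"dr": [0,0,0.25]},
    {"translation": [0,0,0.01],"dr": [0,0,0.25]},
    {"translation": [0,0,0],"dr": [0,0,0]}
  ]
}}

```text
time_s: 16.3
ee_pos: [0.5233, 0.12, 0.0952]
eef_rot: [3.14, 0.001, 2.3]
contact_force: [0.7, 0.4, 5.3]
gripper_width: 0.0185
```

{"fn": "apply_moves", "kwargs": {
  "series": [
    {"translation": [0,0,0.01],"dr": [0,0,0.25]},
    {"translation": [0,0,0.01],"dr": [0,0,0.25]},
    {"translation": [0,0,0.01],"dr": [0,0,0.25]},
    {"translation": [0,0,0.01],"dr": [0,0,0.25]},
    {"translation": [0,0,0],"dr": [0,0,0]}
  ]
}}

```text
time_s: 16.92
ee_pos: [0.5233, 0.12, 0.0943]
eef_rot: [3.139, 0.001, 2.16]
contact_force: [1.3, 1.4, 4.7]
gripper_width: 0.0185
```

It is running in and the height follows the thread pitch. Continuing.

{"fn": "apply_moves", "kwargs": {
  "series": [
    {"translation": [0,0,0.017],"dr": [0,0,0.375]},
    {"translation": [0,0,0.017],"dr": [0,0,0.375]},
    {"translation": [0,0,0.017],"dr": [0,0,0.375]},
    {"translation": [0,0,0.017],"dr": [0,0,0.375]},
    {"translation": [0,0,0],"dr": [0,0,0]}
  ]
}}

```text
time_s: 17.55
ee_pos: [0.5232, 0.1202, 0.0929]
eef_rot: [3.139, 0.0, 1.951]
contact_force: [2.7, 2.4, 4.6]
gripper_width: 0.0186
```

{"fn": "apply_moves", "kwargs": {
  "series": [
    {"translation": [0,0,0.017],"dr": [0,0,0.375]},
    {"translation": [0,0,0.017],"dr": [0,0,0.375]},
    {"translation": [0,0,0.017],"dr": [0,0,0.375]},
    {"translation": [0,0,0.017],"dr": [0,0,0.375]},
    {"translation": [0,0,0],"dr": [0,0,0]}
  ]
}}

```text
time_s: 18.18
ee_pos: [0.5231, 0.1201, 0.0916]
eef_rot: [3.139, -0.0, 1.742]
contact_force: [2.5, 0.8, 5.7]
gripper_width: 0.0185
```

{"fn": "apply_moves", "kwargs": {
  "series": [
    {"translation": [0,0,0.016],"dr": [0,0,0.375]},
    {"translation": [0,0,0.016],"dr": [0,0,0.375]},
    {"translation": [0,0,0.016],"dr": [0,0,0.375]},
    {"translation": [0,0,0.016],"dr": [0,0,0.375]},
    {"translation": [0,0,0],"dr": [0,0,0]}
  ]
}}

```text
time_s: 18.8
ee_pos: [0.5231, 0.12, 0.0903]
eef_rot: [3.139, -0.0, 1.533]
contact_force: [2.5, 1.0, 6.1]
gripper_width: 0.0187
```

{"fn": "apply_moves", "kwargs": {
  "series": [
    {"translation": [0,0,0.016],"dr": [0,0,0.375]},
    {"translation": [0,0,0.016],"dr": [0,0,0.375]},
    {"translation": [0,0,0.016],"dr": [0,0,0.375]},
    {"translation": [0,0,0.016],"dr": [0,0,0.375]},
    {"translation": [0,0,0],"dr": [0,0,0]}
  ]
}}

```text
time_s: 19.42
ee_pos: [0.523, 0.12, 0.0889]
eef_rot: [3.14, -0.001, 1.323]
contact_force: [1.6, 0.7, 5.5]
gripper_width: 0.0186
```

{"fn": "apply_moves", "kwargs": {
  "series": [
    {"translation": [0,0,0.016],"dr": [0,0,0.375]},
    {"translation": [0,0,0.016],"dr": [0,0,0.375]},
    {"translation": [0,0,0.016],"dr": [0,0,0.375]},
    {"translation": [0,0,0],"dr": [0,0,0]}
  ]
}}

```text
time_s: 19.92
ee_pos: [0.5229, 0.12, 0.0879]
eef_rot: [3.14, -0.001, 1.166]
contact_force: [1.3, 1.2, 5.5]
gripper_width: 0.019
```

At −24.3 mm, about 15° left. Smaller steps now, watching for the rim contact.

{"fn": "apply_moves", "kwargs": {
  "series": [
    {"translation": [0,0,0.012],"dr": [0,0,0.25]},
    {"translation": [0,0,0.012],"dr": [0,0,0.25]},
    {"translation": [0,0,0.012],"dr": [0,0,0.25]},
    {"translation": [0,0,0],"dr": [0,0,0]}
  ]
}}

```text
time_s: 20.42
ee_pos: [0.523, 0.12, 0.0873]
eef_rot: [3.14, -0.001, 1.062]
contact_force: [1.2, 1.3, 6.1]
gripper_width: 0.0183
```

{"fn": "apply_moves", "kwargs": {
  "series": [
    {"translation": [0,0,0.011],"dr": [0,0,0.25]},
    {"translation": [0,0,0.011],"dr": [0,0,0.25]},
    {"translation": [0,0,0],"dr": [0,0,0]}
  ]
}}

```text
time_s: 20.8
ee_pos: [0.523, 0.12, 0.0868]
eef_rot: [3.14, -0.001, 0.992]
contact_force: [0.1, 0.8, 6.4]
gripper_width: 0.0189
```

{"fn": "apply_moves", "kwargs": {
  "series": [
    {"translation": [0,0,0.011],"dr": [0,0,0.25]},
    {"translation": [0,0,0.011],"dr": [0,0,0.25]},
    {"translation": [0,0,0],"dr": [0,0,0]}
  ]
}}

```text
time_s: 21.18
ee_pos: [0.5231, 0.12, 0.0864]
eef_rot: [3.14, -0.001, 0.922]
contact_force: [0.9, 0.4, 5.6]
gripper_width: 0.0187
```

{"fn": "apply_moves", "kwargs": {
  "series": [
    {"translation": [0,0,0.01],"dr": [0,0,0.25]},
    {"translation": [0,0,0],"dr": [0,0,0]},
    {"translation": [0,0,0],"dr": [0,0,0]}
  ]
}}

```text
time_s: 21.55
ee_pos: [0.5231, 0.12, 0.0862]
eef_rot: [3.14, -0.002, 0.888]
contact_force: [1.0, 1.7, 5.7]
gripper_width: 0.0188
```

```bash
python3 -c "
from h import *
s=state();print(s['ee_pos'],s['contact_force'],s['torque'])"
```

```text
[0.52305764 0.12004902 0.08618753] [1.00019172 1.74749745 5.73132828] [ 0.19339478 -0.21928307 -0.04550882]
```

{"fn": "apply_moves", "kwargs": {
  "series": [
    {"translation": [0,0,0.005],"dr": [0,0,0.25]},
    {"translation": [0,0,0],"dr": [0,0,0]},
    {"translation": [0,0,0],"dr": [0,0,0]}
  ]
}}

```text
time_s: 21.92
ee_pos: [0.5231, 0.12, 0.0862]
eef_rot: [3.14, -0.001, 0.853]
contact_force: [1.9, 0.8, 6.3]
gripper_width: 0.019
```

```bash
python3 -c "
from h import *
s=state();print(s['ee_pos'],s['eef_rot'],s['contact_force'],s['torque'])"
```

```text
[0.52305079 0.11996631 0.08615074] [ 3.14028650e+00 -1.41819829e-03  8.52756758e-01] [1.92008719 0.84653125 6.30350048] [ 0.13343771 -0.11317656 -0.03449607]
```

{"fn": "apply_moves", "kwargs": {
  "series": [
    {"translation": [0,0,0.01],"dr": [0,0,0.25]},
    {"translation": [0,0,0],"dr": [0,0,0]},
    {"translation": [0,0,0],"dr": [0,0,0]}
  ]
}}

```text
time_s: 22.3
ee_pos: [0.5231, 0.12, 0.0861]
eef_rot: [3.14, -0.002, 0.818]
contact_force: [0.8, 0.5, 7.7]
gripper_width: 0.0186
```

```bash
python3 -c "
from h import *
s=state();print(s['ee_pos'],s['eef_rot'],s['contact_force'],s['torque'])"
```

```text
[0.52308123 0.12000594 0.08613331] [ 3.14027438e+00 -1.65111458e-03  8.17806742e-01] [0.79092115 0.52449695 7.72881469] [ 0.12812285 -0.04717031 -0.07529475]
```

The height has stopped at −26.1 mm and the load is rising with no further descent, so the flange is seated. Relieve the press, release and lift.

{"fn": "apply_moves", "kwargs": {
  "series": [
    {"translation": [0,0,-0.02],"dr": [0,0,0]},
    {"translation": [0,0,0],"dr": [0,0,0]}
  ]
}}

```text
time_s: 22.55
ee_pos: [0.5231, 0.12, 0.0862]
eef_rot: [3.14, -0.001, 0.818]
contact_force: [2.3, 0.4, 4.9]
gripper_width: 0.0187
```

{"fn": "apply_moves", "kwargs": {
  "series": [
    {"translation": [0,0,0],"dr": [0,0,0]},
    {"translation": [0,0,0],"dr": [0,0,0]},
    {"translation": [0,0,0],"dr": [0,0,0]},
    {"translation": [0,0,0],"dr": [0,0,0]},
    {"translation": [0,0,0],"dr": [0,0,0]}
  ],
  "claw": 0.3
}}

```text
time_s: 23.18
ee_pos: [0.5222, 0.1199, 0.0857]
eef_rot: [-3.141, 0.0, 0.818]
contact_force: [1.3, -0.1, -0.2]
gripper_width: 0.0555
```

{"fn": "apply_moves", "kwargs": {
  "series": [
    {"translation": [0,0,-0.3],"dr": [0,0,0]},
    {"translation": [0,0,-0.7],"dr": [0,0,0]},
    {"translation": [0,0,-1],"dr": [0,0,0]},
    {"translation": [0,0,-1],"dr": [0,0,0]},
    {"translation": [0,0,-1],"dr": [0,0,0]}
  ]
}}

```text
time_s: 23.8
ee_pos: [0.5225, 0.12, 0.1676]
eef_rot: [3.141, -0.001, 0.818]
contact_force: [-1.1, 0.3, -1.1]
gripper_width: 0.0558
```

{"fn": "apply_moves", "kwargs": {
  "series": [
    {"translation": [0,0,-1],"dr": [0,0,0]},
    {"translation": [0,0,-1],"dr": [0,0,0]},
    {"translation": [0,0,0],"dr": [0,0,0]},
    {"translation": [0,0,0],"dr": [0,0,0]}
  ]
}}

```text
time_s: 24.3
ee_pos: [0.5219, 0.1199, 0.2055]
eef_rot: [-3.141, 0.0, 0.818]
contact_force: [0.8, 0.2, -0.0]
gripper_width: 0.0556
```

```bash
python3 - <<'E'
from h import *
s,im=snap('wrist','w5.png'); s2,b=snap('scene','s5.png'); K,T=cam('wrist',s); print(s['ee_pos'],s['contact_force'],s['gripper_width'])
hsv=cv2.cvtColor(im,cv2.COLOR_RGB2HSV); m=(((hsv[...,0]<8)|(hsv[...,0]>172))&(hsv[...,1]>120)).astype(np.uint8)
for c in cv2.findContours(m,cv2.RETR_EXTERNAL,cv2.CHAIN_APPROX_NONE)[0]:
    if cv2.contourArea(c)<1000: continue
    el=cv2.fitEllipse(np.array([ray(K,T,p[0],.08)[:2] for p in c],np.float32)*1000); print(np.round(el[0],1),np.round(el[1],1),c.reshape(-1,2).mean(0))
o=np.zeros((400,800,3),np.uint8); o[:,:400]=im[:,120:520,::-1]; o[:,400:]=cv2.resize(b[150:290,220:360,::-1],(400,400)); cv2.imwrite('pics/end.png',o)
E
```

```text
[0.5219492  0.11990486 0.20549839] [ 0.84263986  0.22688723 -0.01643685] 0.05558470205676877
[453.3  -5.8] [ 71.1 108.6] [361.2972028  335.37062937]
[522.9 119.5] [76.9 77.7] [321.99328859 188.7885906 ]
```

View pics/end.png

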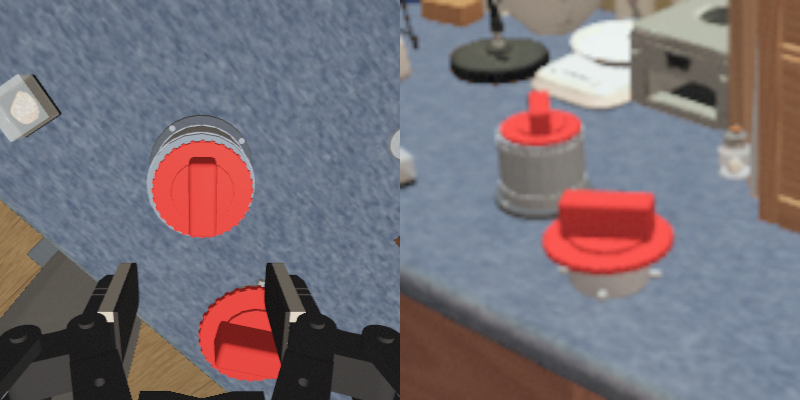

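The left panel (wrist view) shows the flange on the rim, at about (203,188) in the panel, which puts its centre at (0.523,0.1195), within 1 mm of the mouth. The flange measures 77 mm assuming flange height, which agrees with it being seated. The right panel (scene view) shows it level and flush, with the vial standing. The gripper is clear.

```bash
python3 -c "
from workcell import *
print(sign_off())"
```

```text
the job is handed in; nothing more can be done
None
```

The middle-sized red plug is screwed home in the canister and released. I handed the job in at about 24.5 s of the 64 s allowed; the hand-in reports no verdict.

**How it went:**
- **Contact:** the pins touched the ridges at −8.6 mm.
- **Drop-in:** I backed the plug off about 20° anticlockwise and it dropped into the gap. The groove floor was felt at −16.5 mm.
- **Run-in:** I turned it about 91° clockwise, following the thread pitch. It stopped at −26.1 mm when the load rose with no further descent.
- **Forces:** the vertical force readings stayed at or below 9 N, against the 40 N limit.

**Last checks:**
- **Fit:** the flange centre is within 1 mm of the measured mouth. It measured 77 mm across against the stated 78 mm, and looked level and flush.
- **Bystanders:** the vial and specimen box look undisturbed. The petri dish was out of the final pictures, but the arm never went near it after the grasp.
- **Disagreements:** the first top-view estimate of the canister was about 4 mm off the close-up one, and I used the close-up. The groove floor was felt about 1 mm above the stated −17.5 mm, but within the range given for a plug turned slightly further back.

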